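Seat the sample cell and set its screw cap to the vent position

ROBOT

A 6-joint arm with a two-finger parallel gripper is mounted at the origin on a cart in front of the work surface, level with it; the furniture and walls round the work are solid. World frame = base frame: x ahead of the robot, y to its left, z up, the work surface at z = 0. Lengths are in m, angles in rad, forces in N, time in s.
With the tool pointing down it reaches from about 0.375 to 0.9 m from the base axis. Payload 3.1 kg.
Tool frame: the origin (TCP) lies between the finger pads, 19 mm behind the fingertips; this is the grasp point; z points along the fingers, y is the line along which they close (so a half turn about z gives the same grasp; the last joint's range is limited). The gripper opens to 85 mm and grips with 20 to 120 N. Pads are 22 mm wide; open, the fingers measure 114 mm over their backs; the gripper's body (76 mm by 85 mm) begins 54 mm behind the grasp point. The pads swing forward as they close: fully open they stand 13 mm farther back than shut.
Start: joints at [0.949, 0.527, 1.433, -0, 1.181, -0.178], TCP at [0.268, 0.564, 0.25] pointing down, gripper open.
Joint ranges: [-3.08, 3.08], [-0.75, 2.2], [0.22, 2.44], [-1.43, 4.57], [0, 2.65], [-2.85, 2.85]. Speed limits (rad/s): [2.79, 2.79, 3.14, 3.14, 3.14, 3.14].

INTERFACE

Orientations are given as a unit quaternion [x, y, z, w].
In Python, from station import manip gives the robot as it stands.
- The arm moves only by the shell command python3 drive.py 'ROWS' [FORCE]. ROWS is a JSON object whose key "offsets" holds a list of rows, 1 to 20 of them, each of 5 numbers: dx, dy, dz in m, then a turn about the tool's z in rad, then the opening from 0.0 (shut) to 1.0 (fully open); each row is the pose to reach, as a shift and turn from the pose commanded when the command began, along the tool's axes at that moment; what a row does not reach only later rows make up. A row lasts 1/10 s, in which the tool goes at most 0.05 m and 0.15 rad, less where a joint would pass 70% of its speed; a pose out of reach is approached as far as the arm can. The fingers move at their own pace and stop on an object; FORCE is the grip in N (left out, the last holds). Time passes only in rows, so rows that do not move let the fingers close. It prints the time, the measured TCP pose, the force, the opening and the grip force at its end. Input that does not fit is refused with a message, and nothing moves.
- manip.sense(): the state, without advancing time (a new reading comes with each control period).
- manip.snapshot(name): name is "scene" or "top" or "wrist"; returns a dict with "pixels" (400x640x3 uint8, red, green, blue), "range_z" (400x640 float32, m along the optical axis (not along the pixel's ray), 0 where there is no reading), "fov_y" (degrees; the focal length in pixels is half the picture's height over the tangent of half this angle, whatever the lens; pixels are square), "cx", "cy" (the principal point, pixels), "R" (3x3) and "t" (3): a world point X has camera coordinates R X + t; the wrist camera has in their place "hand_eye" (4x4, takes a point from camera to tool coordinates, whose origin is the TCP and whose axes are the flange's). Camera axes: x right, y down, z forward; pixel columns grow to the right and rows downward; lengths in m; the calibration is good to about 2 mm. A picture is of the moment at which its call begins: read the wrist's pose just before it.
- manip.sign_off(): hands the job in; it is judged then, once.
The state is a dict: "t": time; "q": joint angles; "qd": joint speeds; "tau": joint torques, N m; "tcp_pos": TCP position; "tool_rot": TCP orientation; "force": force on the tool from outside, world axes, zero at the start; "ft_torque": the same for the moment, N m; "finger_gap": opening from 0.0 (shut) to 1.0 (fully open); "gripper_force": force on a finger pad.
Only numpy, scipy, OpenCV 4.12 (cv2) and the standard library are available. Lean on these libraries where they do the work, as an engineer would, in place of code of your own. Each camera call takes 0.05 s, during which the arm holds its last target. There are 200 camera calls.

TASK

Stand the square metal sample cell upright, fully home in the square pocket on top of the raised post, then screw its knurled cap on clockwise until it bottoms out, and from there back it off a quarter turn so that the cell can vent. Finish while still gripping the cap in that position, with the cell standing in the pocket; do not let go. Leave the other things on the table where they are.

Things in the scene. Friction and masses are not known exactly. Their poses are not given: they have to be found in the camera images.
- cell: Loose sample cell: plain aluminium square body 44 x 44 mm, 56 mm high, with a round dark knurled cap on its neck; about 0.38 kg. Origin at the centre of its underside, z up, x and y square to its flat sides (all alike). It starts standing on the table. With the cap home its top is 82 mm above the origin. The flat sides can be gripped from above, fingers straddling the cap.
- cap: The cell's knurled cap, steel, round, 38 mm diameter, 22 mm high, a small raised rib on its top pointing along its x. Origin at the centre of its underside, 60 mm above the cell's origin when home (4 mm gap above the body's top is normal). It is already started on the thread and cannot come off.
- cap_mid (a point): Centre of the cap, at half its height (11 mm below its top, 71 mm above the cell's origin when the cap is home).
- cap_turn (a joint): Turn of the cap relative to the cell, rad: 0 = bottomed out (a hard stop), growing as it is unscrewed, counter-clockwise seen from above, up to a stop at 4. Starts between 2.0 and 3.2. Right-hand thread, 4 mm lift per full turn; friction about 0.06 N m; it stays where it is left.
- nest: Fixed holder: base plate 70 x 70 x 10 mm, post 30 mm thick, on top a dark square pocket 48 mm wide inside, floor 60 mm above the table, straight walls 14 mm high, 5 mm thick, then outward-flared lips (rim 81 mm above the table, 64 mm over all). Origin at the centre of its underside, x and y square to the pocket's walls. It stops the cell from turning.
- nest_floor (a point): Centre of the pocket's floor, 60 mm above the table; the cell's origin is here when it is fully home.
- powder_pot: Bystander: round white screw-lid pot, 42 mm across, 45 mm high, beside the large white metal chamber on the left of the work (the chamber reaches from x 0.34 to 0.65, y -0.06 to 0.25, 230 mm high; go over or round it). A shelf spans the rear of the table 0.70 m up, from x 0.52 on. Origin at its underside.
- vial_a: Bystander: small round brown vial with white cap, 25 mm across, 52 mm high. Origin at its underside.
- vial_b: Bystander: a second, equal brown vial. Origin at its underside.
- adapter: Bystander: small metal T-shaped connector lying flat, 35x42x14 mm. Origin at its underside.
- lens_post: Bystander: lens in a ring mount on a post, 100 mm high. Origin at its underside.
- mirror_mount: Bystander: square black mirror mount on a post, 98 mm high. Origin at its underside.
- mouse: Bystander: black computer mouse, 110x62x38 mm. Origin at its underside.

How it is judged:
By the outcome, as a careful person would: the job done as asked, in the order asked, and still so for the second after the job is handed in, while the arm keeps its last pose, push and grip.
It also fails if it takes over 67 s, if anything falls off the work surface, if the arm or the gripper's body presses on something with over 40 N, if the wrist force passes 120 N, or if a joint passes its speed limit or range.

## Working session

There is one attempt and no reset: what is moved stays moved. The work goes in short steps, Python scripts to look and compute and a shell command to move; the robot and the scene stay as the last step left them, time stands still between calls to the robot, and variables do not carry over. Pictures are saved under pics/ and viewed, at most 10 in all, crops included, and the job is handed in when it is done.

```bash
ls; mkdir -p pics
cat > h.py <<'E'
from station import manip
import numpy as np, cv2, pickle
from scipy.spatial.transform import Rotation as Ro
def snap(n,f):
    st=manip.sense(); s=manip.snapshot(n)
    f_=200/np.tan(np.radians(s["fov_y"])/2)
    if "hand_eye" in s:
        T=np.eye(4); T[:3,:3]=Ro.from_quat(st["tool_rot"]).as_matrix(); T[:3,3]=st["tcp_pos"]
        M=T@np.array(s["hand_eye"])
    else:
        M=np.eye(4); R=np.array(s["R"]); M[:3,:3]=R.T; M[:3,3]=-R.T@np.array(s["t"])
    v,u=np.mgrid[0:400,0:640]; z=s["range_z"]
    P=np.stack([(u-s["cx"])/f_*z,(v-s["cy"])/f_*z,z],-1)@M[:3,:3].T+M[:3,3]
    P[z==0]=np.nan
    cv2.imwrite(f"pics/{f}.png",s["pixels"][:,:,::-1]); np.savez(f"{f}.npz",P=P,M=M,f=f_,c=[s["cx"],s["cy"]],im=s["pixels"])
    return s,P
E
python3 - <<'E'
from h import *
s=manip.sense(); print(s["tcp_pos"],s["tool_rot"],s["force"],s["t"])
print(Ro.from_quat(s["tool_rot"]).as_matrix().round(3))
snap("scene","scene0");snap("top","top0")
E
```

```text
drive.py
pics
station.py
[0.2679312  0.56391108 0.24903038] [ 2.20107593e-01  9.75475002e-01 -9.88122068e-04 -4.38398821e-04] [ 0.19007911 -0.38397846 -0.88069683] 0.0
[[-0.903  0.429 -0.001]
 [ 0.429  0.903 -0.002]
 [ 0.    -0.002 -1.   ]]
```

View pics/top0.png

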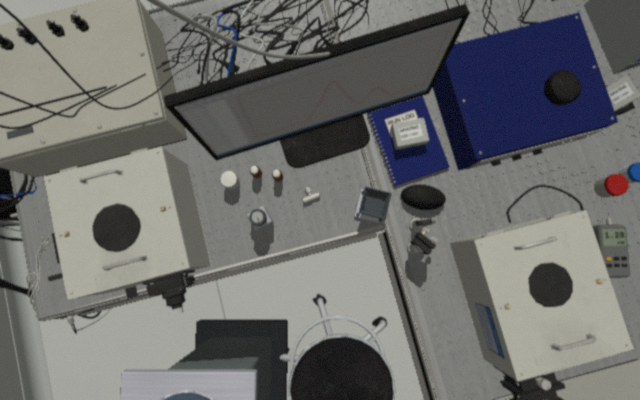

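View pics/scene0.png

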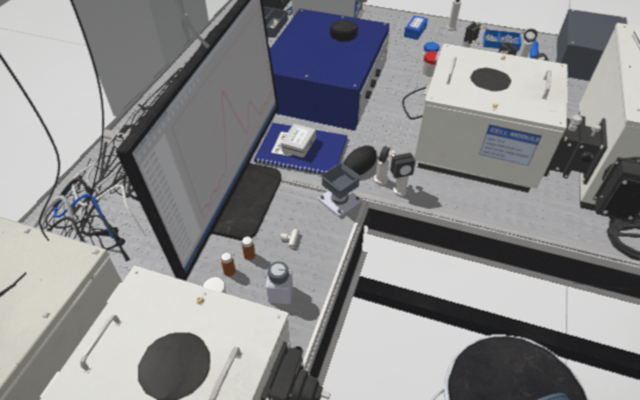

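Top view: the cell is at about (259,215), the nest at (373,205), the vials at (256,171) and (277,174), and the pot at (229,179). I'll measure these and enlarge the crops.

Run:
```python
from h import *
d=np.load("top0.npz");P=d["P"]
for n,(u,v) in dict(cell=(259,215),nest=(373,205),pot=(229,179),va=(256,171),vb=(277,174),ad=(310,197),lens=(420,225),mouse=(423,197),cham=(150,220)).items(): print(n,P[v,u].round(3))
print("cam",d["M"][:3,3],d["f"], d["M"][:3,:3].round(3))
im=d["im"][150:270,200:440][:,:,::-1]
a=cv2.resize(im,None,fx=3.3,fy=3.3,interpolation=cv2.INTER_CUBIC);cv2.imwrite("pics/topc.png",a)
def comp(seed,zlo,zhi,r=0.05):
    m=(np.hypot(P[...,0]-seed[0],P[...,1]-seed[1])<r)&(P[...,2]>zlo)&(P[...,2]<zhi); return P[m]
c=P[215,259]; q=comp(c,0.045,0.12); print(len(q),q.mean(0),q.min(0),q.max(0))
q=comp(P[205,373],0.065,0.09,.06);print(len(q),q.mean(0),q.min(0),q.max(0)); print(cv2.minAreaRect(q[:,:2].astype(np.float32)*1000))
```

```text
cell [ 0.514 -0.174  0.086]
nest [ 0.541 -0.435  0.06 ]
pot [ 0.603 -0.096  0.05 ]
va [ 0.622 -0.16   0.051]
vb [ 0.615 -0.21   0.052]
ad [ 0.565 -0.287  0.015]
lens [ 0.494 -0.541  0.069]
mouse [ 0.562 -0.557  0.039]
cham [0.493 0.026 0.203]
cam [ 0.42347296 -0.3156118   1.06403058] 433.8788339720799 [[ 0.002 -0.993  0.116]
 [-1.    -0.002  0.003]
 [-0.002 -0.116 -0.993]]
365 [ 0.5094535  -0.17200894  0.07382571] [ 0.48405436 -0.19743275  0.04536415] [ 0.53861253 -0.14135823  0.08843806]
366 [ 0.54606092 -0.43806653  0.07760407] [ 0.50867822 -0.47419418  0.06501287] [ 0.58222537 -0.40067892  0.08652484]
((544.914794921875, -436.87646484375), (63.34095764160156, 63.25606155395508), 75.93838500976562)
```

View pics/topc.png

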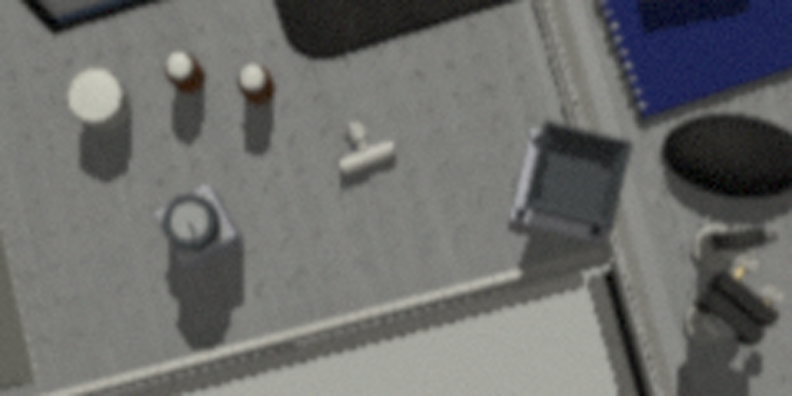

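Run:
```python
from h import *
s=manip.snapshot("wrist"); print(np.array(s["hand_eye"]).round(4),s["fov_y"])
st=manip.sense();R=Ro.from_quat(st["tool_rot"]).as_matrix()
for p in ([.30,.564,.42],[.42,-.2,.42],[.42,-.2,.30]): print(R.T@(np.array(p)-st["tcp_pos"]))
```

```text
[[-5.000e-04 -9.513e-01 -3.082e-01  7.870e-02]
 [ 1.000e+00 -9.000e-04  1.200e-03  1.000e-04]
 [-1.400e-03 -3.082e-01  9.513e-01 -1.247e-01]
 [ 0.000e+00  0.000e+00  0.000e+00  1.000e+00]] 59.08009738914869
[-0.02883648  0.01341594 -0.17077801]
[-0.46526549 -0.62503909 -0.16983701]
[-0.46530101 -0.62483795 -0.04983719]
```

```bash
python3 drive.py '{"offsets": [[0, 0, -0.05, 0, 1], [0, 0, -0.1, 0, 1], [0, 0, -0.13, 0, 1], [-0.466, -0.58, -0.13, 2.227, 1], [-0.466, -0.58, -0.13, 2.227, 1], [-0.466, -0.58, -0.13, 2.227, 1], [-0.466, -0.58, -0.13, 2.227, 1], [-0.466, -0.58, -0.13, 2.227, 1], [-0.466, -0.58, -0.13, 2.227, 1], [-0.466, -0.58, -0.13, 2.227, 1], [-0.466, -0.58, -0.13, 2.227, 1], [-0.466, -0.58, -0.13, 2.227, 1], [-0.466, -0.58, -0.13, 2.227, 1], [-0.466, -0.58, -0.13, 2.227, 1], [-0.466, -0.58, -0.13, 2.227, 1], [-0.466, -0.58, -0.13, 2.227, 1], [-0.466, -0.58, -0.13, 2.227, 1], [-0.466, -0.58, -0.13, 2.227, 1]]}'
```

```text
t: 1.95
tcp_pos: [0.4401, -0.162, 0.3799]
tool_rot: [0.973, 0.23, 0.0, 0.0]
force: [0.7, 0.8, -0.5]
finger_gap: 1.001
gripper_force: 0.0
```

```bash
python3 drive.py '{"offsets": [[0.08, 0.04, 0.1, 0, 1], [0.08, 0.04, 0.1, 0, 1], [0.08, 0.04, 0.1, 0, 1], [0.08, 0.04, 0.1, 0, 1], [0.08, 0.04, 0.1, 0, 1]]}'
python3 - <<'E'
from h import *
s,P=snap("wrist","w1")
E
```

```text
t: 2.45
tcp_pos: [0.5291, -0.1585, 0.2792]
tool_rot: [0.972, 0.233, -0.001, -0.001]
force: [0.0, 0.2, 0.3]
finger_gap: 1.005
gripper_force: 0.0
```

View pics/w1.png

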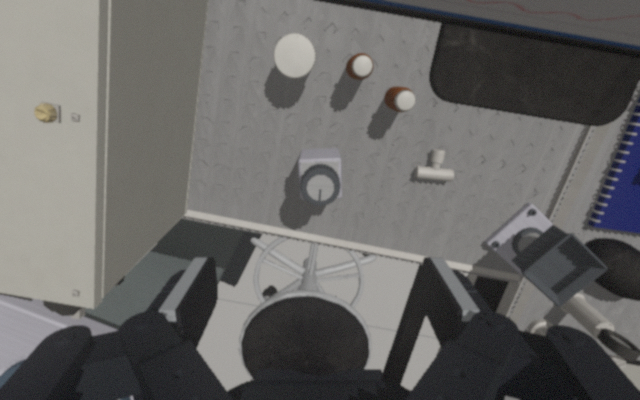

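The wrist view shows the cell squared to the image, with its cap at about (320,185) and body top at (320,158). The rib points down-image. The nest rim is at about (556,262). Next I'll fit both.

```bash
cat >> h.py <<'E'
def fit(P,c,r,zlo,zhi):
    m=(np.hypot(P[...,0]-c[0],P[...,1]-c[1])<r)&(P[...,2]>zlo)&(P[...,2]<zhi); q=P[m]
    (cc,wh,a)=cv2.minAreaRect((q[:,:2]*1000).astype(np.float32))
    return len(q),q.mean(0).round(4),q[:,2].std().round(4),np.round(cc,1),np.round(wh,1),round(a,1)
E
python3 - <<'E'
from h import *
d=np.load("w1.npz");P=d["P"]
c=P[182,320];print(c,P[155,320],P[222,420],P[262,556],P[211,535])
print("cap",fit(P,c,.04,.076,.1))
print("body",fit(P,c,.04,.05,.062))
n=[.545,-.437]
print("rim",fit(P,n,.06,.075,.09)); print("floor",fit(P,n,.04,.055,.064)); print("base",fit(P,n,.07,.006,.014))
a=cv2.resize(d["im"][130:230,260:380][:,:,::-1],None,fx=6,fy=6,interpolation=cv2.INTER_CUBIC)
b=cv2.resize(d["im"][190:310,470:640][:,:,::-1],None,fx=4,fy=4,interpolation=cv2.INTER_CUBIC)
cv2.imwrite("pics/w1a.png",a);cv2.imwrite("pics/w1b.png",b)
E
```

```text
[ 0.51660808 -0.16582974  0.08517664] [ 0.53116834 -0.15844924  0.04063465] [ 5.04550692e-01 -3.10943301e-01 -1.61714940e-04] [ 0.54598575 -0.4407012   0.05956025] [ 0.58148934 -0.41745992  0.01419079]
cap (1246, array([ 0.513 , -0.1675,  0.0843]), np.float64(0.0016), array([ 512.1, -167.8]), array([37.4, 38.1]), 34.5)
body (574, array([ 0.5222, -0.163 ,  0.0562]), np.float64(0.0017), array([ 511.8, -167.9]), array([44.5, 44. ]), 28.3)
rim (1356, array([ 0.5453, -0.4405,  0.0786]), np.float64(0.0018), array([ 545. , -435.7]), array([64.4, 63.1]), 75.8)
floor (1700, array([ 0.5457, -0.4375,  0.0603]), np.float64(0.0015), array([ 545.4, -434. ]), array([56.7, 54.7]), 76.1)
base (1666, array([ 0.5518, -0.4234,  0.0099]), np.float64(0.0015), array([ 546. , -429.3]), array([131.1,  81. ]), 14.6)
```

View pics/w1a.png

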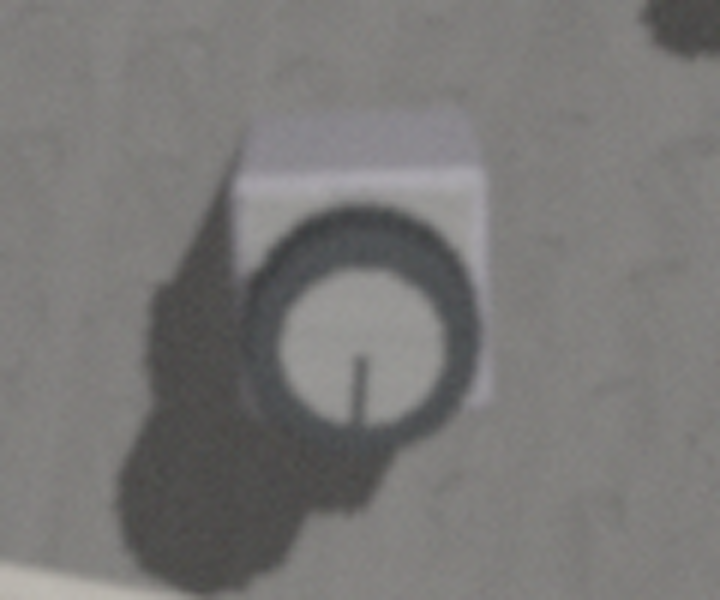

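View pics/w1b.png

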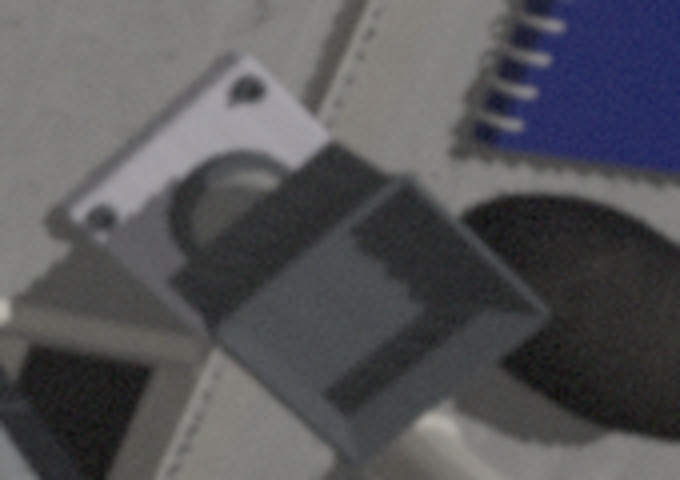

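Cell at (0.512, -0.168), yaw about 27.5°. The cap top is at 84 mm, which fits a cap unscrewed about half a turn. Nest at (0.545, -0.436), yaw about -14°. The sizes match the given ones, so I'll grasp.

```bash
python3 drive.py '{"offsets": [[-0.0195, 0.0007, 0.05, -0.01, 1], [-0.0195, 0.0007, 0.1, -0.01, 1], [-0.0195, 0.0007, 0.15, -0.01, 1], [-0.0195, 0.0007, 0.19, -0.01, 1], [-0.0195, 0.0007, 0.22, -0.01, 1], [-0.0195, 0.0007, 0.238, -0.01, 1], [-0.0195, 0.0007, 0.238, -0.01, 1], [-0.0195, 0.0007, 0.238, -0.01, 0.3], [-0.0195, 0.0007, 0.238, -0.01, 0.3], [-0.0195, 0.0007, 0.238, -0.01, 0.3], [-0.0195, 0.0007, 0.238, -0.01, 0.3], [-0.0195, 0.0007, 0.238, -0.01, 0.3], [-0.0195, 0.0007, 0.238, -0.01, 0.3]]}' 50
```

```text
t: 3.8
tcp_pos: [0.5134, -0.1686, 0.0441]
tool_rot: [0.971, 0.238, 0.001, 0.001]
force: [-0.3, 0.5, 7.3]
finger_gap: 0.506
gripper_force: 52.5
```

```bash
python3 drive.py '{"offsets": [[0, 0, -0.03, 0, 0.3], [0, 0, -0.07, 0, 0.3], [0, 0, -0.11, 0, 0.3], [0, 0, -0.156, 0, 0.3], [-0.1415, 0.304, -0.156, -0.847, 0.3], [-0.1415, 0.304, -0.156, -0.847, 0.3], [-0.1415, 0.304, -0.156, -0.847, 0.3], [-0.1415, 0.304, -0.156, -0.847, 0.3], [-0.1415, 0.304, -0.156, -0.847, 0.3], [-0.1415, 0.304, -0.156, -0.847, 0.3], [-0.1415, 0.304, -0.156, -0.847, 0.3], [-0.1415, 0.304, -0.156, -0.847, 0.3], [-0.1415, 0.304, -0.156, -0.847, 0.3], [-0.1415, 0.304, -0.156, -0.847, 0.3]]}'
python3 - <<'E'
from h import *
s,P=snap("wrist","w2")
st=manip.sense();print(st["tcp_pos"],st["force"],np.degrees(Ro.from_quat(st["tool_rot"]).as_matrix()[:2,0].tolist()).shape)
n=[.545,-.437]
for z in((.078,.09),(.055,.064),(.006,.014)): print(fit(P,n,.055,*z))
E
```

```text
t: 5.2
tcp_pos: [0.5272, -0.5015, 0.1975]
tool_rot: [0.787, 0.616, 0.0, -0.001]
force: [1.3, 0.1, -3.7]
finger_gap: 0.511
gripper_force: 52.5
[ 0.52754252 -0.50123734  0.19779716] [-0.2572498   0.25066102 -3.04653004] (2,)
(2651, array([ 0.5454, -0.4349,  0.08  ]), np.float64(0.001), array([ 544.9, -436.7]), array([63.3, 63.5]), 76.1)
(4660, array([ 0.5451, -0.4362,  0.0607]), np.float64(0.0007), array([ 544.8, -437. ]), array([47.5, 48.2]), 76.0)
(223, array([ 0.5618, -0.464 ,  0.0083]), np.float64(0.0015), array([ 545.2, -460.1]), array([109. ,  41.2]), 1.3)
```

View pics/w2.png

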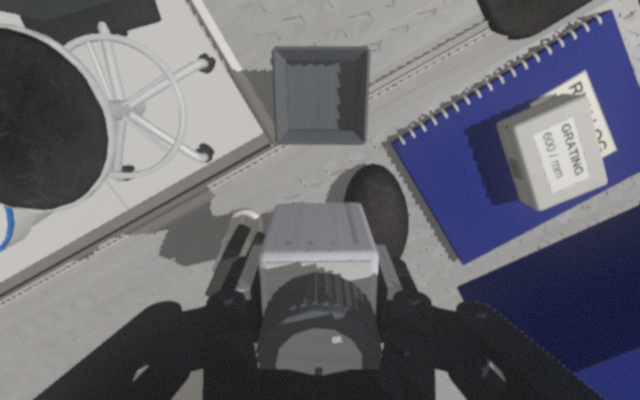

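The wrist view shows the pocket at (321,95), square in the image and clear. The cell is held at (318,235) and looks upright. I'll measure where it sits in the tool frame.

Run:
```python
from h import *
d=np.load("w2.npz");P=d["P"];st=manip.sense()
R=Ro.from_quat(st["tool_rot"]).as_matrix();Q=(P-st["tcp_pos"])@R
f=Q[212:245,280:360].reshape(-1,3);print("front face mean",np.nanmean(f,0),np.nanstd(f,0))
A=np.c_[f[:,1:],np.ones(len(f))];ok=~np.isnan(f[:,0]);print("x=ay+bz+c",np.linalg.lstsq(A[ok],f[ok,0],rcond=None)[0])
top=Q[264:285,268:372].reshape(-1,3);print("top",np.nanmedian(top,0),np.nanmin(top,0),np.nanmax(top,0))
print("row235 y-ext",[Q[235,u].round(4) for u in(258,262,266,372,376,380)]); print("bottom", [Q[v,318].round(4) for v in (200,203,206,209)])
n=np.array([.5449,-.4369,.12]); print("to nest",R.T@(n-st["tcp_pos"]), R.round(4)[:,2])
```

```text
front face mean [0.01981648 0.00041666 0.01008307] [0.00027483 0.00958244 0.0097955 ]
x=ay+bz+c [ 0.01157889 -0.00050974  0.01981679]
top [ 0.01413404  0.00034769 -0.01347859] [ 0.00700818 -0.01833572 -0.02883008] [ 0.01808271  0.01919378 -0.01128573]
row235 y-ext [array([-0.041 , -0.0485,  0.1342]), array([-0.0422, -0.0458,  0.1368]), array([ 0.0187, -0.0211,  0.0052]), array([-0.0527,  0.047 ,  0.1592]), array([-0.0522,  0.0503,  0.1582]), array([-0.0523,  0.0538,  0.1582])]
bottom [array([-0.0331, -0.0005,  0.1965]), array([ 0.0196, -0.0002,  0.0407]), array([ 0.0202, -0.0002,  0.0347]), array([ 0.0199, -0.0002,  0.0315])]
to nest [0.06649654 0.00156573 0.07790207] [-0.0011  0.0019 -1.    ]
```

```bash
python3 drive.py '{"offsets": [[0.04, 0.0013, 0, 0, 0.3], [0.0687, 0.0013, 0, 0, 0.3], [0.0687, 0.0013, 0.03, 0, 0.3], [0.0687, 0.0013, 0.06, 0, 0.3], [0.0687, 0.0013, 0.06, 0, 0.3], [0.0687, 0.0013, 0.06, 0, 0.3], [0.0687, 0.0013, 0.06, 0, 0.3]]}'
python3 - <<'E'
from h import *
s,P=snap("wrist","w3");st=manip.sense()
R=Ro.from_quat(st["tool_rot"]).as_matrix();print((R.T@(np.array([.5449,-.4369,.06])-st["tcp_pos"])).round(4))
print(st["tcp_pos"],st["force"])
E
```

```text
t: 5.95
tcp_pos: [0.5465, -0.4375, 0.14]
tool_rot: [0.787, 0.616, 0.0, 0.002]
force: [0.5, -0.2, -3.2]
finger_gap: 0.506
gripper_force: 52.4
[ 0.0007 -0.002   0.0803]
[ 0.54645411 -0.43779837  0.14027482] [-0.00988353  0.20473858 -3.04377479]
```

View pics/w3.png

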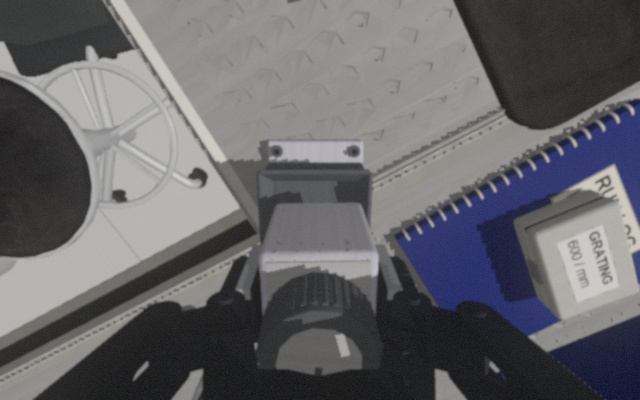

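The cell at (274–365) sits about 5 px right of the pocket, whose rim spans (258–371). I'll refine that relative offset from this frame's range data.

Run:
```python
from h import *
d=np.load("w3.npz");P=d["P"];M=d["M"];st=manip.sense();f=d["f"]
R=Ro.from_quat(st["tool_rot"]).as_matrix();Q=(P-st["tcp_pos"])@R
z=Q[...,2]
def ext(v,zlo,zhi):
    u=np.where((z[v]>zlo)&(z[v]<zhi)&(np.abs(Q[v,:,1])<.05))[0]; return u.min(),u.max(),Q[v,u.min(),1].round(4),Q[v,u.max(),1].round(4)
print("rim", [ext(v,.056,.064) for v in (173,176,180)])
print("base",[ext(v,.12,.135) for v in (146,152,158)])
print("cell",[ext(v,0.0,.045) for v in (206,210,216,222)])
fr=Q[212:245,285:355].reshape(-1,3);print("face x",np.nanmean(fr,0))
for v in range(166,204,3): print(v,Q[v,314].round(4))
```

```text
rim [(np.int64(257), np.int64(372), np.float64(-0.0328), np.float64(0.029)), (np.int64(257), np.int64(372), np.float64(-0.0331), np.float64(0.0293)), (np.int64(257), np.int64(372), np.float64(-0.0331), np.float64(0.0295))]
base [(np.int64(268), np.int64(362), np.float64(-0.0365), np.float64(0.0321)), (np.int64(268), np.int64(362), np.float64(-0.0366), np.float64(0.0319)), (np.int64(268), np.int64(362), np.float64(-0.0369), np.float64(0.0322))]
cell [(np.int64(275), np.int64(361), np.float64(-0.0212), np.float64(0.021)), (np.int64(274), np.int64(362), np.float64(-0.0211), np.float64(0.0209)), (np.int64(272), np.int64(364), np.float64(-0.0211), np.float64(0.0208)), (np.int64(270), np.int64(366), np.float64(-0.0211), np.float64(0.0206))]
face x [0.02034424 0.00060624 0.01005987]
166 [ 0.03   -0.0024  0.0774]
169 [ 0.0326 -0.0022  0.0601]
172 [ 0.0308 -0.0022  0.0606]
175 [ 0.0292 -0.0022  0.0604]
178 [ 0.0265 -0.0023  0.064 ]
181 [ 0.02   -0.0025  0.0803]
184 [ 0.0182 -0.0025  0.0801]
187 [ 0.0164 -0.0025  0.0799]
190 [ 0.0147 -0.0025  0.0791]
193 [ 0.0127 -0.0025  0.0794]
196 [ 0.0108 -0.0025  0.0792]
199 [ 0.0085 -0.0026  0.0804]
202 [ 0.0071 -0.0025  0.0788]
```

```bash
python3 drive.py '{"offsets": [[0.0023, -0.002, 0, 0, 0.3], [0.0023, -0.002, 0.012, 0, 0.3], [0.0023, -0.002, 0.02, 0, 0.3], [0.0023, -0.002, 0.025, 0, 0.3], [0.0023, -0.002, 0.03, 0, 0.3], [0.0023, -0.002, 0.03, 0, 0.3]]}'; python3 drive.py '{"offsets": [[0, 0, 0.003, 0, 0.3], [0, 0, 0.005, 0, 0.3], [0, 0, 0.007, 0, 0.3], [0, 0, 0.007, 0, 0.3]]}'
```

```text
t: 6.6
tcp_pos: [0.5443, -0.4343, 0.1068]
tool_rot: [0.788, 0.616, 0.0, 0.0]
force: [2.0, -0.6, -4.5]
finger_gap: 0.51
gripper_force: 52.3
t: 7.0
tcp_pos: [0.5443, -0.4344, 0.1042]
tool_rot: [0.788, 0.616, -0.0, 0.001]
force: [-1.2, 2.1, 10.0]
finger_gap: 0.504
gripper_force: 53.9
```

```bash
python3 drive.py '{"offsets": [[0, 0, 0.001, 0, 0.3], [0, 0, 0.001, 0, 0.3], [0, 0, 0, 0, 0.3], [0, 0, 0, 0, 1], [0, 0, 0, 0, 1], [0, 0, 0, 0, 1], [0, 0, 0, 0, 1], [0, 0, 0, 0, 1], [0, 0, -0.04, 0, 1], [0, 0, -0.08, 0, 1], [0, 0, -0.1, 0, 1], [0, 0, -0.1, 0, 1], [0, 0, -0.1, 0, 1]]}'
python3 - <<'E'
from h import *
s,P=snap("wrist","w4");st=manip.sense()
R=Ro.from_quat(st["tool_rot"]).as_matrix();print(st["tcp_pos"])
n=[.545,-.437]
for z in((.138,.15),(.11,.121),(.078,.085)): print(fit(P,n,.05,*z))
E
```

```text
t: 8.3
tcp_pos: [0.5438, -0.434, 0.2008]
tool_rot: [0.788, 0.616, -0.0, -0.0]
force: [-0.7, -0.0, -1.0]
finger_gap: 1.003
gripper_force: 0.0
[ 0.5433364  -0.43345487  0.19957144]
(3407, array([ 0.5447, -0.4345,  0.1443]), np.float64(0.0013), array([ 544.3, -435.7]), array([37.7, 38.4]), 69.0)
(1401, array([ 0.5478, -0.4215,  0.1162]), np.float64(0.0018), array([ 544.3, -435.5]), array([43.3, 44.1]), 76.6)
(1649, array([ 0.5475, -0.4261,  0.0801]), np.float64(0.0012), array([ 544.9, -436.1]), array([63. , 63.6]), 76.2)
```

View pics/w4.png

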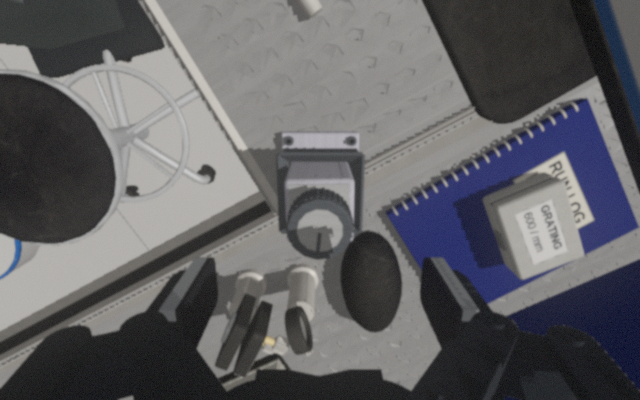

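The cell is home: its body top is at 116 mm (60 + 56) and it is square in the pocket. The cap is at (320,222) with its rib pointing down-image. Next I'll wind the wrist back and grip the cap.

```bash
python3 drive.py '{"offsets": [[-0.002, 0.0005, 0, -0.15, 1], [-0.002, 0.0005, 0, -0.3, 1], [-0.002, 0.0005, 0, -0.45, 1], [-0.002, 0.0005, 0, -0.6, 1], [-0.002, 0.0005, 0.01, -0.75, 1], [-0.002, 0.0005, 0.02, -0.9, 1], [-0.002, 0.0005, 0.03, -1.05, 1], [-0.002, 0.0005, 0.04, -1.2, 1], [-0.002, 0.0005, 0.05, -1.2, 1], [-0.002, 0.0005, 0.062, -1.2, 1], [-0.002, 0.0005, 0.062, -1.2, 1], [-0.002, 0.0005, 0.062, -1.2, 0.3], [-0.002, 0.0005, 0.062, -1.2, 0.3], [-0.002, 0.0005, 0.062, -1.2, 0.3], [-0.002, 0.0005, 0.062, -1.2, 0.3], [-0.002, 0.0005, 0.062, -1.2, 0.3], [-0.002, 0.0005, 0.062, -1.2, 0.3]]}' 40
python3 - <<'E'
from h import *
s=manip.sense();print(s["q"],s["tcp_pos"],s["force"],s["ft_torque"])
E
```

```text
t: 10.05
tcp_pos: [0.5443, -0.4368, 0.14]
tool_rot: [0.302, 0.953, -0.001, 0.001]
force: [-1.3, -0.3, 3.9]
finger_gap: 0.426
gripper_force: 40.1
[-8.35873454e-01  7.46601895e-01  1.32370766e+00 -3.42225423e-04
  1.06958313e+00 -1.79259272e+00] [ 0.54428128 -0.43678315  0.14001054] [-1.34371398 -0.34774042  3.93620802] [-0.03930442  0.16641942  0.01034158]
```

```bash
python3 drive.py '{"offsets": [[0, 0, 0.0001, 0.15, 0.3], [0, 0, 0.0002, 0.3, 0.3], [0, 0, 0.0003, 0.45, 0.3], [0, 0, 0.0004, 0.6, 0.3], [0, 0, 0.0005, 0.75, 0.3], [0, 0, 0.0006, 0.9, 0.3], [0, 0, 0.0007, 1.05, 0.3], [0, 0, 0.0008, 1.2, 0.3], [0, 0, 0.0009, 1.35, 0.3], [0, 0, 0.001, 1.5, 0.3], [0, 0, 0.0011, 1.65, 0.3], [0, 0, 0.0012, 1.8, 0.3], [0, 0, 0.0012, 1.8, 0.3]]}'
cat > m.py <<'E'
from h import *
s=manip.sense();r=Ro.from_quat(s["tool_rot"]).as_matrix();print("t",s["t"],"q6",s["q"][5].__round__(4),"yawx",np.arctan2(r[1,0],r[0,0]).round(4),"z",s["tcp_pos"][2].round(4),"F",np.round(s["force"],1),"T",np.round(s["ft_torque"],3),"tau6",round(s["tau"][5],3))
E
python3 m.py
```

```text
t: 11.35
tcp_pos: [0.5439, -0.4368, 0.1388]
tool_rot: [0.935, 0.355, -0.0, 0.001]
force: [-1.9, -0.5, 6.1]
finger_gap: 0.423
gripper_force: 40.3
t 11.35 q6 0.0092 yawx 0.726 z 0.1388 F [-1.9 -0.5  6.1] T [-0.103  0.316 -0.06 ] tau6 0.371
```

```bash
for i in 1; do python3 drive.py '{"offsets": [[0, 0, 0.0001, 0.1, 0.3], [0, 0, 0.0001, 0.2, 0.3], [0, 0, 0.0001, 0.2, 0.3]]}' >/dev/null; python3 m.py; python3 drive.py '{"offsets": [[0, 0, 0.0001, 0.1, 0.3], [0, 0, 0.0001, 0.2, 0.3], [0, 0, 0.0001, 0.2, 0.3]]}'>/dev/null; python3 m.py; done
```

```text
t 11.65 q6 0.2079 yawx 0.5273 z 0.1387 F [-1.5  0.1  5.4] T [ 0.006  0.403 -0.041] tau6 0.219
t 11.95 q6 0.4079 yawx 0.3273 z 0.1386 F [-1.8  0.4  4.9] T [ 0.024  0.312 -0.058] tau6 0.219
```

```bash
python3 drive.py '{"offsets": [[0, 0, 0.0001, 0.1, 0.3], [0, 0, 0.0001, 0.15, 0.3], [0, 0, 0.0001, 0.15, 0.3]]}' >/dev/null; python3 m.py; python3 drive.py '{"offsets": [[0, 0, 0.0001, 0.1, 0.3], [0, 0, 0.0001, 0.15, 0.3], [0, 0, 0.0001, 0.15, 0.3]]}'>/dev/null; python3 m.py;python3 drive.py '{"offsets": [[0, 0, 0.0001, 0.1, 0.3], [0, 0, 0.0001, 0.15, 0.3], [0, 0, 0.0001, 0.15, 0.3]]}' >/dev/null; python3 m.py
```

```text
t 12.25 q6 0.5571 yawx 0.1782 z 0.1385 F [-2.4  0.5  4.8] T [ 0.037  0.388 -0.076] tau6 0.077
t 12.55 q6 0.707 yawx 0.0282 z 0.1384 F [-2.7 -0.4  5.4] T [ 0.006  0.379 -0.074] tau6 0.076
t 12.85 q6 0.857 yawx -0.1218 z 0.1383 F [-1.7  0.5  6.1] T [-0.005  0.344 -0.043] tau6 0.076
```

```bash
python3 drive.py '{"offsets": [[0, 0, 0.0001, 0.1, 0.3], [0, 0, 0.0001, 0.1, 0.3]]}' >/dev/null; python3 m.py; python3 drive.py '{"offsets": [[0, 0, 0.0001, 0.1, 0.3], [0, 0, 0.0001, 0.1, 0.3]]}' >/dev/null; python3 m.py;python3 drive.py '{"offsets": [[0, 0, 0.0001, 0.1, 0.3], [0, 0, 0.0001, 0.1, 0.3]]}' >/dev/null; python3 m.py; python3 drive.py '{"offsets": [[0, 0, 0.0001, 0.1, 0.3], [0, 0, 0.0001, 0.1, 0.3]]}' >/dev/null; python3 m.py
```

```text
t 13.05 q6 0.9578 yawx -0.2226 z 0.1382 F [-2.1  0.7  6.2] T [ 0.047  0.383 -0.099] tau6 0.206
t 13.25 q6 1.0578 yawx -0.3226 z 0.1382 F [-3.1  1.2  5.8] T [ 0.041  0.36  -0.016] tau6 0.206
t 13.45 q6 1.1578 yawx -0.4226 z 0.1381 F [-2.7  1.   6.1] T [ 0.081  0.413 -0.039] tau6 0.206
t 13.65 q6 1.2578 yawx -0.5226 z 0.138 F [-3.5  0.1  6.3] T [ 0.072  0.411 -0.08 ] tau6 0.206
```

```bash
for k in 1; do python3 drive.py '{"offsets": [[0, 0, 0.0001, 0.06, 0.3], [0, 0, 0.0001, 0.06, 0.3]]}' >/dev/null; python3 m.py; python3 drive.py '{"offsets": [[0, 0, 0.0001, 0.06, 0.3], [0, 0, 0.0001, 0.06, 0.3]]}' >/dev/null; python3 m.py;python3 drive.py '{"offsets": [[0, 0, 0, 0.06, 0.3], [0, 0, 0, 0.06, 0.3]]}' >/dev/null; python3 m.py; python3 drive.py '{"offsets": [[0, 0, 0, 0.06, 0.3], [0, 0, 0, 0.06, 0.3]]}' >/dev/null; python3 m.py; done
python3 - <<'E'
from h import *
snap("wrist","w5")
E
```

```text
t 13.85 q6 1.3166 yawx -0.5812 z 0.138 F [-2.1  0.5  6.3] T [0.066 0.31  0.162] tau6 0.274
t 14.05 q6 1.3745 yawx -0.6384 z 0.138 F [-1.   0.9  6.5] T [0.047 0.297 0.745] tau6 0.902
t 14.25 q6 1.4334 yawx -0.6969 z 0.138 F [-0.5 -0.6  4.7] T [-0.096  0.17   1.095] tau6 1.237
t 14.45 q6 1.4941 yawx -0.7583 z 0.138 F [ 0.6 -3.4  4.8] T [-0.515 -0.241  0.829] tau6 1.045
```

View pics/w5.png

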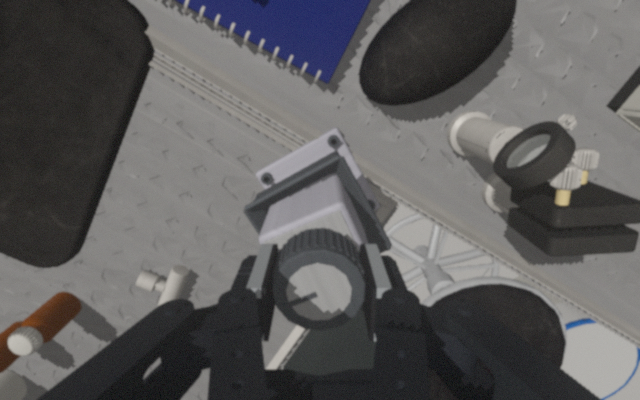

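Torque climbs from q6≈1.31, so that is the stop. The last steps went past it with some slip and twist of the cell. The picture shows the cap gripped at (318,290), the rib pointing to (290,303), and the cell slightly twisted in the pocket (edge (262,240)–(340,207)). I'll measure the rib and cell angles by code.

```bash
cat >> h.py <<'E'
def angles(f,ztop,c,q=None):
    d=np.load(f+".npz");P=d["P"];Mi=np.linalg.inv(d["M"]);im=cv2.GaussianBlur(cv2.cvtColor(d["im"],cv2.COLOR_RGB2GRAY).astype(np.float32),(0,0),.7)
    m=(np.abs(P[...,2]-ztop)<.004)&(np.hypot(P[...,0]-c[0],P[...,1]-c[1])<.024)
    (cc,r)=cv2.minEnclosingCircle((P[m][:,:2]*1000).astype(np.float32)); cc=np.array(cc)/1000
    best=[]
    for o in np.mgrid[-2:2.1:1,-2:2.1:1].reshape(2,-1).T*.001:
        a=np.radians(np.arange(0,360,1.));rr=np.arange(.003,.0095,.0005)
        W=np.stack([cc[0]+o[0]+rr*np.cos(a)[:,None],cc[1]+o[1]+rr*np.sin(a)[:,None],np.full((360,len(rr)),ztop)],-1)
        C=W@Mi[:3,:3].T+Mi[:3,3];u=C[...,0]/C[...,2]*d["f"]+d["c"][0];v=C[...,1]/C[...,2]*d["f"]+d["c"][1]
        p=cv2.remap(im,u.astype(np.float32),v.astype(np.float32),cv2.INTER_LINEAR).mean(1)
        s=p-(np.roll(p,25)+np.roll(p,-25))/2; best.append((s.min(),s.argmin(),*o))
    best.sort(); 
    # vertical side faces of the body
    k=(P[...,2]>ztop-.055)&(P[...,2]<ztop-.029)&(np.abs(np.hypot(P[...,0]-c[0],P[...,1]-c[1])-.025)<.008)
    gx=P[k][:,:2]; res=[]
    for t in np.radians(np.arange(0,90,.25)):
        n=np.c_[gx@[np.cos(t),np.sin(t)],gx@[-np.sin(t),np.cos(t)]]; h=0
        for j in (0,1): h+=np.sum(np.sort(np.histogram(n[:,j],np.arange(-1,1,.0005))[0])[-3:].astype(float)**2)
        res.append(h)
    b=(P[...,2]>ztop-.030)&(P[...,2]<ztop-.022)&(np.hypot(P[...,0]-c[0],P[...,1]-c[1])<.034)
    print(f,"cap",cc.round(4),round(r,1),"rib",[(round(float(x[0]),1),int(x[1])) for x in best[:6]],"face",np.argmax(res)*.25,k.sum(),"toprect",cv2.minAreaRect((P[b][:,:2]*1000).astype(np.float32)),b.sum())
E
python3 - <<'E'
from h import *
angles("w1",.0842,[.512,-.168]);angles("w4",.144,[.5443,-.4357]);angles("w5",.142,[.5443,-.4357])
E
```

```text
w1 cap [ 0.5116 -0.1683] 19.4 rib [(-30.0, 201), (-29.9, 198), (-29.5, 207), (-29.4, 204), (-29.3, 202), (-29.2, 195)] face 29.25 304 toprect ((511.922607421875, -167.98202514648438), (43.915771484375, 43.827919006347656), 29.22983169555664) 510
w4 cap [ 0.5441 -0.4361] 19.5 rib [(-31.8, 251), (-31.6, 248), (-31.5, 254), (-31.4, 256), (-31.0, 256), (-30.8, 245)] face 77.0 805 toprect ((544.3746948242188, -435.5779724121094), (43.061622619628906, 43.83708190917969), 76.5158920288086) 1234
w5 cap [ 0.5467 -0.438 ] 22.3 rib [(-62.8, 83), (-60.8, 79), (-59.4, 84), (-58.0, 92), (-58.0, 94), (-57.0, 75)] face 71.25 1555 toprect ((553.8275146484375, -439.91229248046875), (44.10934066772461, 25.675769805908203), 70.49868774414062) 2153
```

```bash
cat >> h.py <<'E'
def rib(f,ztop,c):
    d=np.load(f+".npz");Mi=np.linalg.inv(d["M"]);im=cv2.cvtColor(d["im"],cv2.COLOR_RGB2GRAY).astype(np.float32)
    r=np.arange(.003,.010,.0005);out=[]
    def samp(a,o):
        e=np.array([np.cos(a),np.sin(a)]);n=np.array([-e[1],e[0]]);W=np.c_[c+r[:,None]*e+o*n,np.full(len(r),ztop)]
        C=W@Mi[:3,:3].T+Mi[:3,3];u=C[:,:2]/C[:,2:]*d["f"]+d["c"]
        return cv2.remap(im,u[:,0].astype(np.float32),u[:,1].astype(np.float32),cv2.INTER_LINEAR).ravel()
    for a in range(0,360,2):
        S={o:samp(np.radians(a),o*.0005) for o in range(-12,13)}
        for o in range(-8,9): out.append((np.mean(S[o]-np.minimum(S[o-4],S[o+4])),a,o*.5))
    out.sort();g=out[:12];w=np.array([x[0] for x in g]);z=np.sum(w*np.exp(1j*np.radians([x[1] for x in g])))
    print(f,"rib",round(np.degrees(np.angle(-z))%360,1),[(round(float(x[0])),x[1],x[2]) for x in g])
E
python3 - <<'E'
from h import *
rib("w1",.0842,np.array([.512,-.168]));rib("w4",.1445,np.array([.5443,-.4357]));rib("w5",.1425,np.array([.5443,-.4357]))
d=np.load("w5.npz")
M=d["M"]
for u in ((290,303),(316,293)):
    r=M[:3,:3]@np.r_[(np.array(u)-d["c"])/d["f"],1]; print((M[:3,3]+r*(.1425-M[2,3])/r[2]).round(4))
E
```

```text
w1 rib 201.9 [(-33, 200, 0.5), (-32, 204, 0.0), (-31, 196, 1.0), (-31, 202, 0.5), (-31, 206, 0.0), (-30, 198, 0.5), (-29, 208, -0.5), (-29, 202, 0.0), (-29, 198, 1.0), (-28, 194, 1.0), (-28, 210, -0.5), (-27, 206, -0.5)]
w4 rib 250.8 [(-35, 250, 0.0), (-34, 246, 0.5), (-33, 252, 0.0), (-33, 254, -0.5), (-32, 256, -0.5), (-31, 248, 0.5), (-30, 242, 1.0), (-30, 248, 0.0), (-30, 244, 0.5), (-30, 258, -1.0), (-29, 252, -0.5), (-29, 260, -1.0)]
w5 rib 70.4 [(-36, 68, 0.0), (-36, 70, 0.0), (-35, 74, -0.5), (-35, 72, -0.5), (-34, 64, 0.5), (-34, 66, 0.5), (-33, 78, -1.0), (-33, 76, -1.0), (-32, 76, -0.5), (-32, 72, 0.0), (-31, 66, 0.0), (-31, 62, 1.0)]
[ 0.5489 -0.4249  0.1425]
[ 0.5451 -0.4356  0.1425]
```

At the stop the rib is at 70.4° and the cell at about 71°, so they line up. That makes the starting turn about 3.03 rad, within the stated 2.0–3.2. I'll back off a bit short, measure, then trim.

```bash
python3 drive.py '{"offsets": [[0, 0, 0, -0.15, 0.3], [0, 0, -0.0001, -0.3, 0.3], [0, 0, -0.0002, -0.45, 0.3], [0, 0, -0.0003, -0.6, 0.3], [0, 0, -0.0004, -0.75, 0.3], [0, 0, -0.0005, -0.9, 0.3], [0, 0, -0.0006, -1.05, 0.3], [0, 0, -0.0007, -1.2, 0.3], [0, 0, -0.0008, -1.35, 0.3], [0, 0, -0.0009, -1.5, 0.3], [0, 0, -0.001, -1.65, 0.3], [0, 0, -0.001, -1.65, 0.3], [0, 0, -0.001, -1.65, 0.3]]}' ; python3 m.py
python3 - <<'E'
from h import *
c=[.5443,-.4357]
snap("wrist","w6");angles("w6",.143,c);rib("w6",.1435,np.array(c))
snap("top","t6");d=np.load("t6.npz")["P"]
E
```

```text
t: 15.8
tcp_pos: [0.5453, -0.4356, 0.1389]
tool_rot: [0.903, 0.429, 0.002, 0.0]
force: [1.6, 1.2, 8.5]
finger_gap: 0.425
gripper_force: 40.6
t 15.8 q6 -0.1532 yawx 0.8873 z 0.1389 F [1.6 1.2 8.5] T [ 0.262 -0.333  0.076] tau6 0.038
w6 cap [ 0.5457 -0.434 ] 22.9 rib [(-46.4, 179), (-44.9, 180), (-43.3, 175), (-41.8, 191), (-41.6, 190), (-41.5, 172)] face 72.75 1602 toprect ((547.7296752929688, -427.31341552734375), (25.677371978759766, 43.84695816040039), 72.66785430908203) 2152
w6 rib 164.9 [(-27, 162, 1.0), (-27, 166, 0.5), (-25, 168, 0.5), (-25, 164, 1.0), (-25, 158, 1.5), (-24, 160, 1.5), (-24, 164, 0.5), (-24, 160, 1.0), (-23, 170, 0.0), (-22, 166, 1.0), (-22, 170, 0.5), (-22, 172, 0.0)]
```

```bash
cat > r.py <<'E'
from h import *
def fine(f,ztop,a0):
    d=np.load(f+".npz");Mi=np.linalg.inv(d["M"]);im=cv2.cvtColor(d["im"],cv2.COLOR_RGB2GRAY).astype(np.float32)
    c=np.array([.5443,-.4357]) if f!="w1" else np.array([.512,-.168])
    r=np.arange(.002,.0125,.0005);o=np.arange(-.004,.0041,.0002);a=np.radians(a0)
    e=np.array([np.cos(a),np.sin(a)]);n=np.array([-e[1],e[0]])
    W=c+r[:,None,None]*e+o[None,:,None]*n;W=np.concatenate([W,np.full(W.shape[:2]+(1,),ztop)],-1)
    C=W@Mi[:3,:3].T+Mi[:3,3];u=C[...,:2]/C[...,2:]*d["f"]+d["c"]
    I=cv2.remap(im,u[...,0].astype(np.float32),u[...,1].astype(np.float32),cv2.INTER_CUBIC)
    w=np.clip(np.median(I,1)[:,None]-8-I,0,None);s=w.sum(1);m=(w*o).sum(1)/(s+1e-6)
    ok=s>20;p=np.polyfit(r[ok],m[ok],1,w=s[ok]);print(f,"rib",round(a0+np.degrees(np.arctan(p[0])),1),"off mm",(p[1]*1e3).round(2),list(zip((r*1e3).round(1).tolist(),(m*1e3).round(1).tolist(),s.astype(int).tolist()))[::2])
fine("w1",.0845,202);fine("w4",.1445,251);fine("w5",.1425,70);fine("w6",.1435,164)
E
python3 r.py
```

```text
w1 rib 203.1 off mm 0.14 [(2.0, 0.1, 108), (3.0, 0.2, 251), (4.0, 0.3, 309), (5.0, 0.2, 318), (6.0, 0.3, 305), (7.0, 0.2, 285), (8.0, 0.3, 308), (9.0, 0.4, 314), (10.0, 0.3, 312), (11.0, 0.3, 309), (12.0, 0.5, 237)]
w4 rib 250.5 off mm 0.0 [(2.0, 0.0, 92), (3.0, -0.0, 251), (4.0, -0.0, 239), (5.0, -0.1, 257), (6.0, -0.1, 252), (7.0, 0.0, 260), (8.0, -0.1, 257), (9.0, -0.1, 265), (10.0, -0.1, 242), (11.0, -0.1, 270), (12.0, -0.2, 188)]
w5 rib 69.4 off mm -0.12 [(2.0, -0.4, 646), (3.0, 0.1, 512), (4.0, -0.1, 113), (5.0, 0.0, 201), (6.0, 0.1, 229), (7.0, 0.0, 253), (8.0, -0.3, 315), (9.0, -0.4, 304), (10.0, -0.3, 303), (11.0, -0.3, 272), (12.0, 0.0, 0)]
w6 rib 163.3 off mm 1.53 [(2.0, 1.6, 493), (3.0, 1.3, 609), (4.0, 1.4, 183), (5.0, 1.7, 186), (6.0, 1.5, 114), (7.0, 1.6, 160), (8.0, 1.6, 454), (9.0, 1.5, 408), (10.0, 1.1, 296), (11.0, 1.1, 293), (12.0, 1.7, 250)]
```

Run:
```python
from h import *
P=np.load("w6.npz")["P"];c=[.5443,-.4357]
m=(np.abs(P[...,2]-.116)<.004)&(np.hypot(P[...,0]-c[0],P[...,1]-c[1])<.032);q=P[m]
print(m.sum(),np.median(q[:,2]),np.linalg.lstsq(np.c_[q[:,:2]-c,np.ones(len(q))],q[:,2],rcond=None)[0])
s=manip.sense();print(s["gripper_force"],s["force"])
```

```text
2233 0.11671304316612044 [-0.04854409 -0.0913742   0.11811688]
40.586891770362854 [1.56965996 1.56891534 7.80365388]
```

Run:
```python
from h import *
c=np.array([.5443,-.4357])
for f,t in (("w4",76.8),("w5",71),("w6",72.7)):
    P=np.load(f+".npz")["P"];a=np.radians(t);R=np.array([[np.cos(a),np.sin(a)],[-np.sin(a),np.cos(a)]])
    L=(P[...,:2]-c)@R.T;rr=np.hypot(L[...,0],L[...,1])
    m=(np.abs(L).max(-1)<.0195)&(rr>.0205)&(P[...,2]>.105)&(P[...,2]<.1205)
    for sx in(-1,1):
        for sy in(-1,1):
            k=m&(L[...,0]*sx>.008)&(L[...,1]*sy>.008); 
            if k.sum()>5: print(f,sx,sy,k.sum(),np.median(P[k][:,2]).round(4))
```

```text
w4 1 -1 152 0.1172
w4 1 1 154 0.1174
w5 -1 -1 271 0.1177
w5 1 -1 86 0.1176
w6 1 -1 298 0.1174
w6 1 1 183 0.1171
```

The top is level and at the same height as when it was first seated. The back-off measures about 90°, and the grip is holding at 40 N, so I'm handing in.

```bash
python3 -c "
from station import manip
print(manip.sign_off())"
```

```text
the job is handed in; nothing more can be done
None
```

The cell is standing fully home in the pocket; its cap was screwed down to the stop and backed off about 90° (within about 2°), and the gripper is still holding it at 40 N.

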